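# Throw an isolator to its locked-off stop and slide its lock plate in

## Robot

A 6-joint arm with a two-finger parallel gripper is mounted at the origin on the work surface. World frame = base frame: x ahead of the robot, y to its left, z up, the work surface at z = 0. Lengths are in m, angles in rad, forces in N, time in s.
With the tool pointing down it reaches from about 0.35 to 0.925 m from the base axis. Payload 6.4 kg.
Tool frame: the origin (TCP) lies on the centre line of the jaws, within the pads' length; the fingertips stand 22 mm ahead of it and the grasp point (between the pads) lies 3 mm ahead of it; z points along the fingers, y is the direction in which the jaws open and shut (so a half turn about z gives the same grasp; the last joint's range is limited). The gripper opens to 94 mm and grips with 3 to 60 N. Pads are 16 mm wide; open, the fingers measure 119 mm over their backs; the gripper's body (75 mm by 177 mm) begins 78 mm behind the grasp point.
Start: joints at [-1.374, 0.245, 1.558, -0, 1.339, -0.174], TCP at [0.236, -0.606, 0.227] pointing down, gripper open.
Joint ranges: [-3.13, 3.13], [-1.02, 2.26], [0.13, 2.54], [-0.95, 4.09], [0.21, 2.88], [-2.74, 2.74]. Speed limits (rad/s): [2.57, 2.57, 3.14, 3.14, 3.14, 3.14].

## Interface

Orientations are given as a unit quaternion [w, x, y, z].
In Python, from cell import reach, move_straight, goto_joints, move_gripper, sleep, ik, read_camera, get_calibration, IKError, close_job, read_time_s, read_joint_pos, read_joint_vel, read_joint_torque, read_position, read_ee_rot, read_force, read_ft_torque, read_grip_width gives the robot as it stands. The module is installed in compiled form; this text tells all that it offers. Calls block until the motion is done:
- reach(position, orientation): joint-space move of the TCP to a pose.
- move_straight(position, v=0.15, rot=None, f_stop=None): straight line of the TCP; rot=None keeps the orientation; v is the mean speed in m/s. With f_stop (N) it stops when the force on the tool has changed by that much, and returns True; else False.
- goto_joints(angles): joint-space move.
- move_gripper(opening, strength=None): finger opening in m; strength is the grip in N (None keeps the last); returns when the fingers have stopped.
- sleep(seconds).
- ik(position, orientation): joint angles nearest the present ones, or None.
- read_camera(name): name is "scene" or "side" or "wrist"; returns the picture (384x512x3 uint8, blue, green, red); there is no depth.
- get_calibration(name): a dict with "camera_matrix" (3x3 intrinsics, pixels), "view" (4x4, takes a point from world to camera coordinates). Camera axes: x right, y down, z forward; pixel columns grow to the right and rows downward; lengths in m; the calibration is good to about 2 mm. A picture is of the moment at which its call begins: read the wrist's pose just before it. get_calibration takes no time and is no camera call; for the wrist camera it gives the pose at the moment of the call.
A pose or a line that the arm cannot do raises IKError and nothing moves.
- close_job(): hands the job in, once; it reports no verdict.
Readings, each from a call of its own:
- read_time_s(): time.
- read_joint_pos(): joint angles.
- read_joint_vel(): joint speeds.
- read_joint_torque(): joint torques, N m.
- read_position(): TCP position.
- read_ee_rot(): TCP orientation.
- read_force(): force on the tool from outside, world axes, zero at the start.
- read_ft_torque(): the same for the moment, N m.
- read_grip_width(): finger opening in m.
Only numpy, scipy, OpenCV 4.12 (cv2) and the standard library are available. Lean on these libraries where they do the work, as an engineer would, in place of code of your own. Each camera call takes 0.05 s, during which the arm holds its last target.

## Task

On the isolator with the wide crossbar handle, push the handle right across, past its middle click, to its far stop, and then push its lock plate inwards across the slot as far as it goes. Do it by pushing only, gripping nothing, then move clear; leave the ball-knob isolator, the mug, the radio and the padlock alone.

Things in the scene. Friction and masses are not known exactly. Their poses are not given: they have to be found in the camera images.
- isolator: The isolator to work on: grey steel box 210 x 110 mm, top 78 mm above the counter, foot plate 240 x 140 x 6 mm, bolted down. Origin on the counter under its centre; x axis along the slot in its top, towards the handle's far stop; y axis towards where the lock plate is pushed; z up. The handle pivots about a y-wise axis 20 mm above the origin.
- handle (a joint): Angle of the crossbar handle, rad: 0 at the near stop (leaning 0.45 from upright to the isolator's -x), 0.9 at the far stop (leaning 0.45 to +x). A sprung detent holds it at 0.46, upright; pushed beyond about 0.7 it is drawn on to the far stop and stays. Each click takes about 7 N at the bar, up to 15 N with a level push from behind. It starts at 0.
- handle_bar (a point): Centre of the handle's crossbar: a black round bar 22 mm in diameter and 70 mm long, lying along the isolator's y axis, 150 mm from the pivot on a 12 mm round steel stem. It stands 155 mm above the counter at either stop, 170 mm when upright.
- lockplate (a joint): How far the lock plate has been pushed in, m: 0 out (as at the start, give or take a few mm), 0.030 fully in, across the slot. Sliding friction about 2.5 N; stays where it is left.
- lock_tab (a point): Centre of the lock plate's upright steel tab, 104 mm above the counter; 44 mm along the isolator's x, 8 mm thick along y, top 124 mm above the counter. Plate out: at x -7.5, y -61 mm in the isolator's frame, overhanging the box's side (y -55 mm). It is pushed along the isolator's +y. The 4 mm thick plate lies on the box's top, inward of the tab.
- other: The other isolator, to be left alone: grey box 150 x 80 mm, top 78 mm above the counter, on a foot plate 180 x 110 mm, bolted down, with a short ball-knob handle and no lock plate. Origin on the counter under its centre, x along its slot. It and the first one may stand either way round, left or right.
- ball (a point): Centre of the 32 mm black ball knob of the other isolator, 113 to 130 mm above the counter (its handle may lean either way), 100 mm from a pivot that lies 30 mm above the counter. Must not be moved.
- mug: White mug, 80 mm across, 95 mm high, standing loose. Origin under its centre. To be left alone.
- radio: Black hand-held radio standing on end, 58 x 38 x 120 mm, with a stub aerial to 188 mm. Origin under its centre. To be left alone.
- padlock: Brass padlock lying flat, body 40 x 45 x 24 mm, steel shackle to 54 mm from its origin along its +x. Origin under the body's centre. To be left alone.

How it is judged:
By the outcome, as a careful person would: the job done as asked, in the order asked, and still so for the second after the job is handed in, with the robot touching nothing.
It also fails if it takes over 48 s, if anything falls off the work surface, if the arm or the gripper's body presses on something with over 40 N, if the wrist force passes 120 N, or if a joint passes its speed limit or range.

## Working session

There is one attempt and no reset: what is moved stays moved. The work goes in short steps, each a Python script; the robot and the scene stay as the last script left them, time stands still between calls to the robot, and variables do not carry over. Pictures are saved under pics/ and viewed, and the job is handed in when it is done.

```bash
mkdir -p pics
python3 - <<'E'
from cell import *
import cv2
for n in ("scene","side","wrist"):
    im=read_camera(n); cv2.imwrite(f"pics/{n}0.png",im)
    c=get_calibration(n); print(n,c["camera_matrix"].round(1).tolist(),c["view"].round(3).tolist())
print(read_time_s(),read_ee_rot())
E
```

```text
scene [[419.4, 0.0, 252.8], [0.0, 419.4, 186.1], [0.0, 0.0, 1.0]] [[-0.5, 0.866, -0.005, 0.31], [0.51, 0.289, -0.81, -0.226], [-0.7, -0.408, -0.586, 1.79], [0.0, 0.0, 0.0, 1.0]]
side [[484.5, 0.0, 257.0], [0.0, 484.5, 188.0], [0.0, 0.0, 1.0]] [[0.827, -0.562, 0.017, -0.523], [-0.407, -0.62, -0.67, 0.332], [0.387, 0.548, -0.742, 1.61], [0.0, 0.0, 0.0, 1.0]]
wrist [[284.8, 0.0, 249.8], [0.0, 284.8, 193.6], [0.0, 0.0, 1.0]] [[0.362, -0.932, -0.001, -0.65], [-0.898, -0.349, 0.266, -0.027], [-0.248, -0.096, -0.964, 0.392], [0.0, 0.0, 0.0, 1.0]]
0.15 [-7.41042421e-04  9.82862930e-01  1.84336405e-01 -2.46801703e-05]
```

View pics/scene0.png

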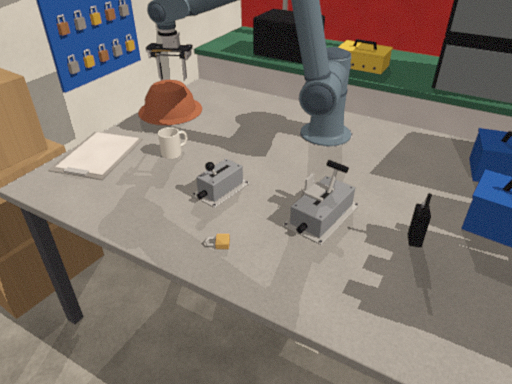

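View pics/side0.png

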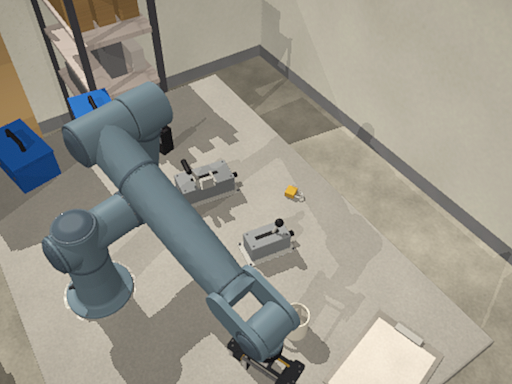

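View pics/wrist0.png

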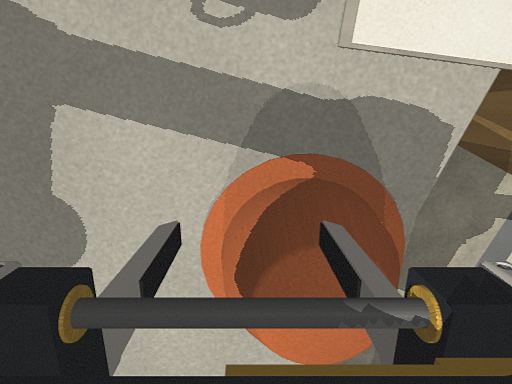

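The target isolator is at scene (323,207) and side (205,182). Its crossbar is at scene (337,167) and side (186,167), leaning towards the robot. The ball-knob isolator is at scene (220,180), and a hard hat sits under the gripper. Next I'll zoom in.

Run:
```python
import cv2,numpy as np
a=cv2.imread("pics/scene0.png")[145:245,275:375]; b=cv2.imread("pics/side0.png")[140:220,155:255]
a=cv2.resize(a,None,fx=4,fy=4,interpolation=cv2.INTER_CUBIC);b=cv2.resize(b,None,fx=4,fy=4,interpolation=cv2.INTER_CUBIC)
b=cv2.copyMakeBorder(b,0,80,0,0,cv2.BORDER_CONSTANT)
cv2.imwrite("pics/z0.png",np.hstack([a,b]))
```

```text
(no output)
```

View pics/z0.png

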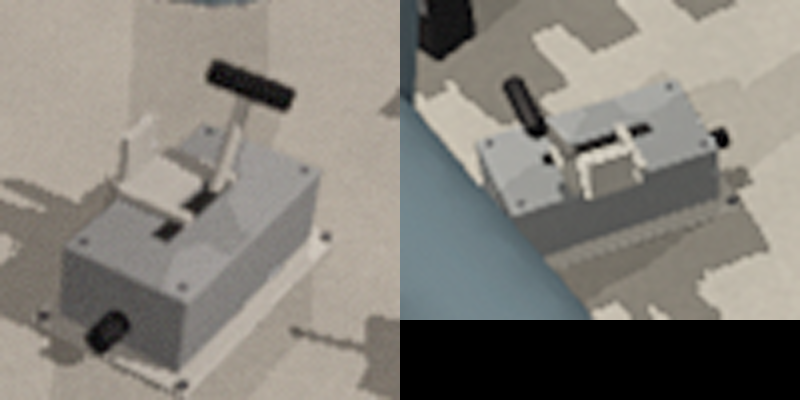

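```bash
cat > h.py <<'E'
from cell import *
import numpy as np, cv2
def ray(n,p,c=None):
    c=c or get_calibration(n);V=c["view"];R=V[:3,:3];o=-R.T@V[:3,3]
    d=R.T@np.linalg.inv(c["camera_matrix"])@np.array([p[0],p[1],1.]);return o,d/np.linalg.norm(d)
def plane(n,p,z,c=None):
    o,d=ray(n,p,c);return o+d*(z-o[2])/d[2]
def tri(n1,p1,n2,p2,c1=None,c2=None):
    o1,d1=ray(n1,p1,c1);o2,d2=ray(n2,p2,c2)
    t=np.linalg.lstsq(np.c_[d1,-d2],o2-o1,rcond=None)[0];a=o1+t[0]*d1;b=o2+t[1]*d2
    return (a+b)/2,np.linalg.norm(a-b)
E
python3 - <<'E'
from h import *
np.set_printoptions(precision=4,suppress=True)
S=lambda x,y:(x/4+275-.4,y/4+145-.4)
D=lambda x,y:((x-400)/4+155-.4,y/4+140-.4)
P={}
for k,p in dict(nl=(62,250),nr=(182,310),fr=(320,172)).items(): P[k]=plane("scene",S(*p),.078);print(k,P[k])
print(np.linalg.norm(P['nl']-P['nr']),np.linalg.norm(P['fr']-P['nr']))
for k,p in dict(a=(480,140),b=(672,82),c=(716,152),d=(520,215)).items(): P[k]=plane("side",D(*p),.078);print(k,P[k])
print([tuple((np.linalg.norm(P[i]-P[j])).round(4) for i,j in ('ab','bc','cd','da'))])
for n,q in (("scene",[S(212,72),S(290,98)]),("side",[D(512,82),D(540,130)])):
    print(n,[plane(n,x,.155) for x in q])
print(tri("scene",S(252,85),"side",D(526,106)))
E
```

```text
nl [0.6184 0.1293 0.078 ]
nr [0.6378 0.234  0.078 ]
fr [0.4273 0.2645 0.078 ]
0.10654712553099831 0.2126369138768782
a [0.4232 0.2564 0.078 ]
b [0.6181 0.2233 0.078 ]
c [0.6036 0.1192 0.078 ]
d [0.4092 0.1508 0.078 ]
[(np.float64(0.1977), np.float64(0.1051), np.float64(0.1969), np.float64(0.1064))]
scene [array([0.4478, 0.1728, 0.155 ]), array([0.4529, 0.2385, 0.155 ])]
side [array([0.4554, 0.2364, 0.155 ]), array([0.4471, 0.1678, 0.155 ])]
(array([0.4509, 0.2051, 0.1539]), np.float64(0.004264889845738433))
```

Bar by triangulation: (0.451, 0.205, 0.154). That fits the given 0.155 height, and the two views agree within a few mm. The isolator's yaw is about -0.145, and its far stop is away from the robot. I'll refine this with the wrist camera.

Run:
```python
from h import *
np.set_printoptions(precision=4,suppress=True)
V=get_calibration("wrist")["view"];print("cam",-V[:3,:3].T@V[:3,3],read_position())
move_straight([0.236,-0.606,0.36],v=0.25)
a=-0.145
q=[0,np.cos(a/2),np.sin(a/2),0]
j=ik([0.50,0.19,0.40],q);print(j)
reach([0.50,0.19,0.40],q)
move_gripper(0.0)
c=get_calibration("wrist");cv2.imwrite("pics/w1.png",read_camera("wrist"));np.savez("w1.npz",**c)
cv2.imwrite("pics/s1.png",read_camera("side"))
print(read_time_s(),read_position(),read_force())
```

```text
cam [ 0.3079 -0.5774  0.3849] [ 0.2354 -0.6054  0.2266]
[ 0.151  -0.1166  1.6281 -0.      1.63    1.8668]
5.3 [0.5  0.19 0.4 ] [-0.3658 -0.8013 -0.3971]
```

View pics/w1.png

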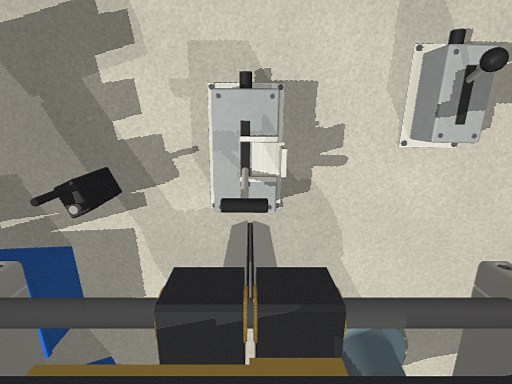

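The wrist view shows the isolator at (245,145), nearly aligned with the image. The bar is at (244,205), the tab at (284,163), the radio at (85,193) and the ball isolator at (450,95). I'll zoom in and measure.

Run:
```python
import cv2
a=cv2.imread("pics/w1.png")[70:220,195:305]
cv2.imwrite("pics/z1.png",cv2.resize(a,None,fx=4,fy=4,interpolation=cv2.INTER_CUBIC))
```

```text
(no output)
```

View pics/z1.png

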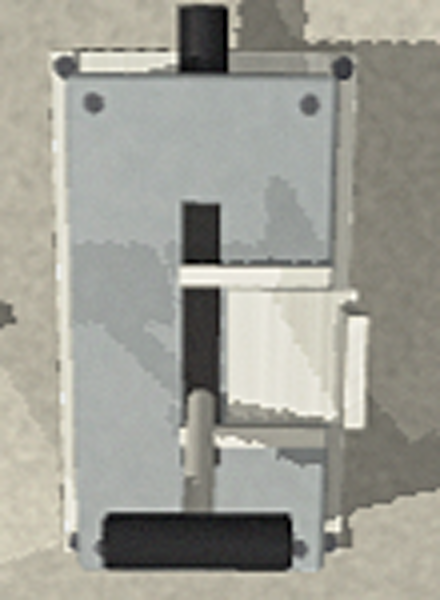

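Run:
```python
from h import *
np.set_printoptions(precision=4,suppress=True)
c=dict(np.load("w1.npz"))
W=lambda x,y:(x/4+195-.4,y/4+70-.4)
C=[plane("wrist",W(*p),.078,c)[:2] for p in ((66,75),(335,73),(322,570),(78,570))]
print(C,[np.linalg.norm(C[i]-C[(i+1)%4]) for i in range(4)])
o=np.mean(C,0);d=(C[0]+C[1]-C[2]-C[3]);yaw=np.arctan2(d[1],d[0]);print("o",o,"yaw",yaw)
R=np.array([[np.cos(yaw),-np.sin(yaw)],[np.sin(yaw),np.cos(yaw)]])
for k,p,z in (("bar1",(103,540),.157),("bar2",(292,540),.157),("tab",(357,315),.124),("tab",(357,430),.124),("tabouter",(369,372),.124)):
    w=plane("wrist",W(*p),z,c)[:2];print(k,w,"iso",R.T@(w-o))
```

```text
[array([0.6261, 0.2335]), array([0.6114, 0.1278]), array([0.4054, 0.1581]), array([0.4211, 0.2656])] [np.float64(0.1067222332248775), np.float64(0.20823439764208332), np.float64(0.10863430489959373), np.float64(0.20746626191093287)]
o [0.516  0.1962] yaw -0.15095177493940237
bar1 [0.4569 0.2401] iso [-0.065   0.0345]
bar2 [0.4468 0.1711] iso [-0.0646 -0.0353]
tab [0.5212 0.1346] iso [ 0.0144 -0.0601]
tab [0.477  0.1397] iso [-0.0301 -0.0618]
tabouter [0.4989 0.1325] iso [-0.0073 -0.0656]
```

Measured in the isolator frame, the bar is at x -65 mm, y ±35, and the tab is at x -7.5, y -61, outer face -65.6. All match the spec. Now I'll push the handle along its arc.

```bash
cat >> h.py <<'E'
O=np.array([.516,.1962]);YAW=-.149
RR=np.array([[np.cos(YAW),-np.sin(YAW)],[np.sin(YAW),np.cos(YAW)]])
def w(x,y,z): return [*(O+RR@np.array([x,y])),z]
def q(a): return [0,np.cos(a/2),np.sin(a/2),0]
E
python3 - <<'E'
from h import *
np.set_printoptions(precision=4,suppress=True)
reach(w(-.118,0,.26),q(YAW))
move_straight(w(-.118,0,.168),v=.12)
print(read_force(),read_time_s())
for phi in (-.45,-.3,-.15,0,.1,.2,.3,.38,.45):
    x=.15*np.sin(phi)-.019;z=.02+.15*np.cos(phi)+.013
    if phi==.45: x+=.003
    s=move_straight(w(x,0,z),v=.06,f_stop=30)
    print(phi,s,RR.T@(read_position()[:2]-O),read_force())
    if s: break
print(read_time_s())
for n in ("scene","wrist"): cv2.imwrite(f"pics/{n}2.png",read_camera(n))
E
python3 - <<'E'
import cv2,numpy as np
a=cv2.resize(cv2.imread("pics/scene2.png")[125:255,265:395],(400,400))
b=cv2.resize(cv2.imread("pics/wrist2.png"),(400,300));b=cv2.copyMakeBorder(b,0,100,0,0,0)
cv2.imwrite("pics/z2.png",np.hstack([a,b]))
E
```

```text
[-0.1191  0.2698  1.08  ] 6.95
-0.45 False [-0.0846 -0.    ] [-2.8469  0.4685  2.354 ]
-0.3 False [-0.0645  0.    ] [-9.422   1.1847  6.4389]
-0.15 False [-0.0412 -0.0001] [-0.0112 -0.1105  0.255 ]
0 False [-0.0188 -0.0001] [-1.3041  1.1085  1.0456]
0.1 False [-0.0046  0.0001] [-5.2087  0.9081  4.4816]
0.2 False [ 0.0111 -0.0001] [0.7185 0.17   0.5684]
0.3 False [ 0.0257 -0.0001] [ 0.1071  0.1835 -0.2693]
0.38 False [ 0.0368 -0.0001] [-0.2755  0.3352  0.6471]
0.45 True [0.0441 0.0002] [-0.4894  0.3768  0.9003]
11.0583
```

View pics/z2.png

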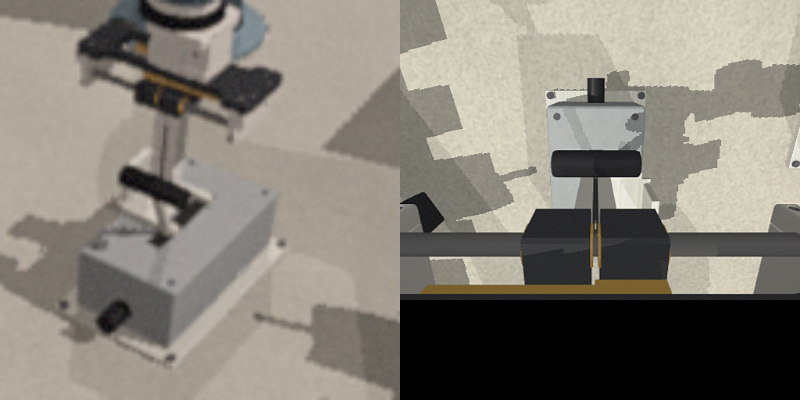

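The handle is at its far stop: a 30 N contact came right at the expected far-stop position, and the bar is seen leaning to +x. Next is the lock plate.

```bash
python3 - <<'E'
from h import *
np.set_printoptions(precision=4,suppress=True)
move_straight(w(.01,0,.17),v=.1)
move_straight(w(.0,0,.27),v=.2)
p=w(-.0075,-.1,.27)
best=None
for s in (np.pi/2,-np.pi/2):
    j=ik(p,q(YAW+s)); print(s,j)
    if j is not None:
        m=np.abs(np.array(j)-read_joint_pos()).max()
        if best is None or m<best[0]: best=(m,YAW+s)
reach(p,q(best[1]))
move_straight(w(-.0075,-.1,.125),v=.15)
print(read_force(),read_time_s())
s=move_straight(w(-.0075,-.038,.125),v=.04,f_stop=14)
print(s,RR.T@(read_position()[:2]-O),read_force(),read_time_s())
for n in ("scene","wrist"): cv2.imwrite(f"pics/{n}3.png",read_camera(n))
E
python3 - <<'E'
import cv2,numpy as np
a=cv2.resize(cv2.imread("pics/scene3.png")[125:255,265:395],(400,400))
b=cv2.resize(cv2.imread("pics/wrist3.png"),(400,300));b=cv2.copyMakeBorder(b,0,100,0,0,0)
cv2.imwrite("pics/z3.png",np.hstack([a,b]))
E
```

```text
1.5707963267948966 [-0.0288 -0.1405  1.8807 -0.      1.4014  0.1202]
-1.5707963267948966 None
[ 0.2817  0.2941 -0.2367] 14.9583
True [-0.0076 -0.0447] [ 0.6707 -1.6194  1.016 ] 16.2417
```

View pics/z3.png

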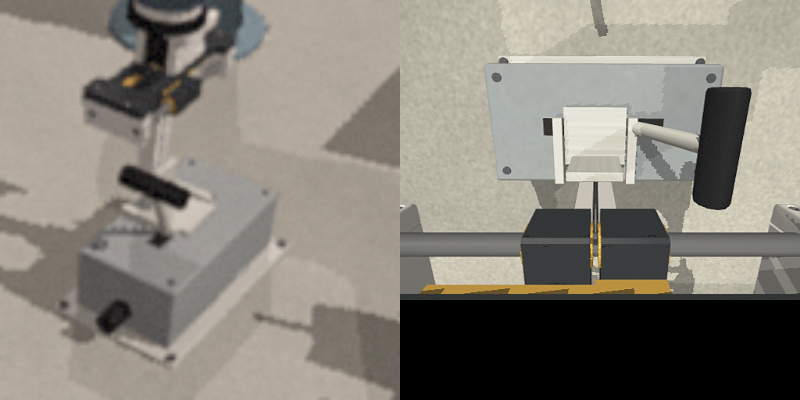

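The push stopped at TCP y -44.7 mm with 14 N, and the plate now lies across the slot. I'd expect about -43, so I'll press once more a little harder, withdraw and measure.

Run:
```python
from h import *
np.set_printoptions(precision=4,suppress=True)
s=move_straight(w(-.0075,-.036,.125),v=.02,f_stop=22)
print(s,RR.T@(read_position()[:2]-O),read_force(),read_time_s())
move_straight(w(-.0075,-.1,.125),v=.12)
move_straight(w(-.0075,-.11,.33),v=.2)
move_straight(w(-.0075,-.06,.40),v=.2)
c=get_calibration("wrist");im=read_camera("wrist");cv2.imwrite("pics/w4.png",im);np.savez("w4.npz",**c)
cv2.imwrite("pics/s4.png",read_camera("scene"))
print(read_time_s(),read_force())
```

```text
True [-0.0083 -0.0447] [-0.8181 -1.7948  1.6029] 16.675
19.1417 [-0.0901  0.9242 -0.0549]
```

View pics/w4.png

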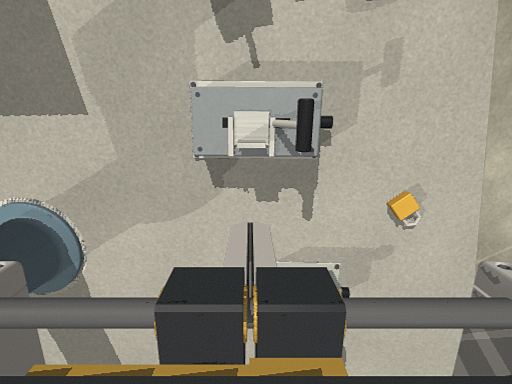

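View pics/s4.png

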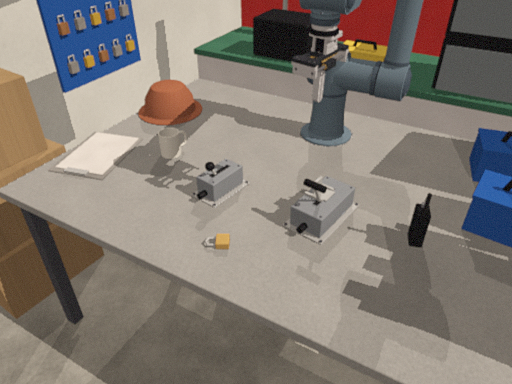

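The gripper is clear. The bar leans to the far side at wrist (305,125), and the plate is in at (252,135). The mug, radio, padlock and ball isolator are unmoved. I'll measure the tab and bar.

Run:
```python
import cv2
a=cv2.imread("pics/w4.png")[70:170,185:335]
cv2.imwrite("pics/z4.png",cv2.resize(a,None,fx=5,fy=5,interpolation=cv2.INTER_CUBIC))
from h import *
c=dict(np.load("w4.npz"))
for x,y,z in ((-.0295,-.027,.124),(.0145,-.027,.124),(.0145,-.035,.124),(-.0295,-.035,.124),(.065,.035,.155),(.065,-.035,.155)):
    p=c["camera_matrix"]@(c["view"]@np.r_[w(x,y,z),1])[:3];u=p[:2]/p[2];print(x,y,u.round(1),((u-[185,70]+.4)*5).round(0))
```

```text
-0.0295 -0.027 [236.6 142. ] [260. 362.]
0.0145 -0.027 [265.9 142.2] [407. 363.]
0.0145 -0.035 [265.8 147.5] [406. 390.]
-0.0295 -0.035 [236.6 147.4] [260. 389.]
0.065 0.035 [305.9  97.9] [606. 141.]
0.065 -0.035 [302.9 150.5] [591. 405.]
```

View pics/z4.png

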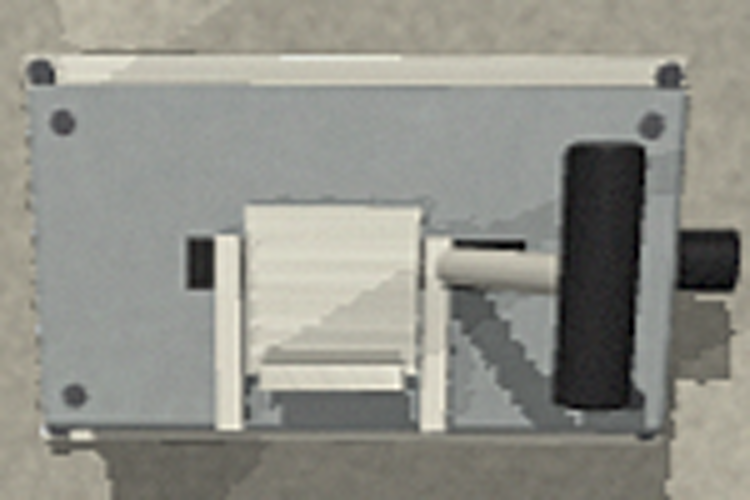

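The tab's top spans rows 364–390; full travel predicts 362–390. The bar spans rows 142–408 at columns 553–645, against a far-stop prediction of 141–405 centred on 591–606. Both joints are home, so I'm handing in.

```bash
python3 -c "
from cell import *
print(read_time_s(),read_force(),read_joint_vel());close_job()"
```

```text
19.1417 [-0.09013038  0.92417135 -0.05485683] [-4.80839909e-03 -3.83172715e-03 -1.69422053e-03 -6.99754499e-06
  3.44594439e-03  1.37769516e-03]
the job is handed in; nothing more can be done
```

The job is done and handed in at 19.1 s. With the gripper shut, I pushed the crossbar handle through both clicks to its far stop, then pushed the lock plate fully in, and backed well clear.

- **Handle:** the push stopped at a 30 N limit, right where the far stop should be. The final wrist picture shows the bar within about 1 mm of its far-stop position.
- **Lock plate:** the push stopped at 14 N, and pressing again with a 22 N limit moved it no further. My fingers stopped about 1.7 mm short of where I had calculated. The final picture puts the tab at its full 30 mm travel to within about 1 mm, so I put this down to my estimate of the finger thickness.
- **Everything else:** by eye in the final picture, the ball-knob isolator, mug, radio and padlock are where they started; I did not measure them. The last force reading was under 1 N, so the robot was touching nothing.

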